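# Slide a test cassette along the rail into the corner pocket

### The arm

A 6-joint arm with a two-finger parallel gripper is mounted at the origin on the work surface. World frame = base frame: x ahead of the robot, y to its left, z up, the work surface at z = 0. Lengths are in m, angles in degrees, forces in N, time in s.
With the tool pointing down it reaches from about 0.375 to 0.9 m from the base axis. Payload 3.1 kg.
Tool frame: the origin (TCP) lies at the very end of the fingers, on their centre line; the grasp point (between the pads) lies 19 mm behind it; z points along the fingers, y is the direction in which the jaws open and shut (so a half turn about z gives the same grasp; the last joint's range is limited). The gripper opens to 87 mm and grips with 3 to 60 N. Pads are 19 mm wide; open, the fingers measure 117 mm over their backs; the gripper's body (75 mm by 190 mm) begins 51 mm behind the grasp point.
Start: joints at [58.986, 30.224, 82.088, -0, 67.689, -10.227], TCP at [0.222, 0.584, 0.223] pointing down, gripper open.
Joint ranges: [-176.69, 176.69], [-43.24, 126.21], [12.49, 139.97], [-82, 262], [0, 151.66], [-163.58, 163.58]. Speed limits (degrees/s): [159.86, 159.86, 180, 180, 180, 180].

### API

Orientations are given as a 3x3 rotation matrix whose columns are the frame's x, y, z axes.
In Python, from rig import bot gives the robot as it stands. The module is installed in compiled form; this text tells all that it offers.
- The arm moves only by the tool play_rows, never from a script. Its argument "targets" is a list of rows, each a list of 7 numbers: the closure, from 0 (fully open) to 1 (shut), then the shift along the world's x, y, z in m, then the turn, a rotation vector about the world's x, y, z in rad. A call has 1 to 12 rows; each row shifts and turns the commanded pose from where the row before left it; what a row does not reach is not made up. A row lasts 1/8 s, in which the tool goes at most 62.5 mm and 10.7 degrees, less where a joint would pass 70% of its speed; a pose out of reach is approached as far as the arm can. A call with a gripper value outside its range is refused whole. The fingers move at their own pace and stop on an object; the grip force is fixed at half the most. Time passes only in rows, so rows that do not move let the fingers close. It gives the time, the measured TCP pose, the force and the opening at its end, in the units of the state.
- bot.read_state(): the state, without advancing time (a new reading comes with each control period).
- bot.capture(name): name is "scene" or "top" or "wrist"; returns the picture (420x560x3 uint8, blue, green, red); there is no depth.
- bot.get_calibration(name): a dict with "fx", "fy", "cx", "cy" (pixels), "R" (3x3) and "t" (3): a world point X has camera coordinates R X + t. Camera axes: x right, y down, z forward; pixel columns grow to the right and rows downward; lengths in m; the calibration is good to about 2 mm. A picture is of the moment at which its call begins: read the wrist's pose just before it. get_calibration takes no time and is no camera call; for the wrist camera it gives the pose at the moment of the call.
- bot.hand_in(): hands the job in, once; it reports no verdict.
The state is a dict: "time_s": time; "joint_positions": joint angles; "qvel": joint speeds; "tau": joint torques, N m; "position": TCP position; "tcp_rot": TCP orientation; "force": force on the tool from outside, world axes, zero at the start; "moment": the same for the moment, N m; "opening": opening from 0.0 (shut) to 1.0 (fully open).
Only numpy, scipy, OpenCV 4.12 (cv2) and the standard library are available. Lean on these libraries where they do the work, as an engineer would, in place of code of your own. Each camera call takes 0.05 s, during which the arm holds its last target. There are 200 camera calls.

### The job

On the loading plate lie a rectangular test cassette and a round puck. With the fingertips, without ever lifting it off the plate, push the cassette back flat against the long rail where it lies, well before the pocket, then slide it along the rail, keeping it against the rail, into the corner pocket until it sits against both the rail and the end stop. Leave the puck and everything else where they are.

Things in the scene. Friction and masses are not known exactly. Their poses are not given: they have to be found in the camera images.
- cassette: The part to push: flat white plastic test cassette, 30 mm (its x) by 56 mm (its y, the long side) by 14 mm tall, about 60 g, with a grey window strip and a round grey well drawn on its flat top. Origin: centre of its underside. It lies loose on the loading plate, its long side within about 26 degrees of the rail's direction, and slides easily.
- plate: Fixed loading plate: grey slab 150 mm (x) by 340 mm (y) by 10 mm thick, flat on the bench. Origin: centre of its underside; its top is at z = 10 mm. It carries three aluminium walls, each 14 mm high above its top (rail, end stop, lip), that form a corner pocket at its far (+x), left (+y) corner, 34 mm wide and open towards -y. All its other edges are open.
- rail_face (a point): Middle of the upper inner edge of the rail, plate frame (60, 0, 24) mm. The rail runs straight along the plate's y over its full 340 mm on the far (+x) side, its inner face at x = 60 mm, its outer face at x = 75 mm.
- end_stop (a point): Point on the upper inner edge of the end stop, plate frame (45, 155, 24) mm. The end stop is a wall 15 mm thick across the +y end, at right angles to the rail; its inner face is at y = 155 mm.
- lip_end (a point): Upper inner corner of the pocket's lip at its mouth, plate frame (26, 130, 24) mm. The lip is 8 mm thick, parallel to the rail, from the end stop back to y = 130 mm; a slanted flare continues it to about y = 117 mm, opening outward to x = 12 mm. The cassette goes in with its long side along the rail; its rear 31 mm stay outside the lip.
- pocket_seat (a point): Where the cassette's origin is when it sits home in the corner, against the rail and the end stop: plate frame (45, 127, 10) mm, axes parallel to the plate's.
- puck: Bystander: round white plastic puck, 40 mm across, 14 mm tall, loose on the plate in front of the rail lane; origin: centre of underside. It and the cassette swap places from start to start; it never lies within 45 mm of the rail face.
- vial: Bystander: capped vial, 25 mm across, 42 mm tall, upright on the plate's near (-x) edge near the +y end; origin: centre of underside.
- reagent: Bystander: reagent bottle, 60 mm across, 130 mm tall, upright on the bench to the robot's right; origin: centre of underside.
- beaker: Bystander: open plastic beaker, 66 mm across, 75 mm tall, upright on the bench to the left; origin: centre of underside.
- tipbox: Bystander: grey closed box, 85 x 120 x 55 mm, on the bench to the left; origin: centre of underside.
- marker: Bystander: marker pen 135 mm long, 14 mm thick, lying along its own x on the bench near the robot, to the right; origin: under its middle.

How it is judged:
By the outcome, as a careful person would: the job done as asked, in the order asked, and still so for the second after the job is handed in, with the robot touching nothing.
It also fails if it takes over 64 s, if anything falls off the work surface, if the arm or the gripper's body presses on something with over 40 N, if the wrist force passes 120 N, or if a joint passes its speed limit or range.

## Working session

There is one attempt and no reset: what is moved stays moved. The work goes in short steps, Python scripts to look and compute and a tool call to move; the robot and the scene stay as the last step left them, time stands still between calls to the robot, and variables do not carry over. Pictures are saved under pics/ and viewed, about 8 in all and at most 12, crops included, and the job is handed in when it is done.

Besides the shell and the picture viewer there is one more tool, called after "Call:" by a JSON object that holds its "method" and its "body". play_rows: Moves the arm, as the interface text tells. Its arguments: {"type":"object","properties":{"targets":{"type":"array","items":{"type":"array","items":{"type":"number"}}}},"required":["targets"]}

```bash
mkdir -p pics; python3 - <<'E'
from rig import bot
import cv2,numpy as np
s=bot.read_state(); print(s)
for n in("top","scene"):
    cv2.imwrite(f"pics/{n}0.png",bot.capture(n)); c=bot.get_calibration(n); print(n,c)
E
```

```text
{'time_s': 0.0, 'joint_positions': array([ 5.89856230e+01,  3.02788422e+01,  8.21560868e+01, -1.52903619e-03,
        6.76882562e+01, -1.02288557e+01]), 'qvel': array([-0.04893411, -0.03972293, -0.02958819,  0.04080054, -0.06597839,
       -0.04809662]), 'tau': array([-1.24195358e-04, -4.40038705e+01, -1.76592994e+01,  6.32497994e-02,
        5.81365207e-02, -1.57178665e-04]), 'position': array([0.22140926, 0.58369099, 0.22157462]), 'tcp_rot': array([[-9.34918793e-01,  3.54860071e-01, -1.08662850e-03],
       [ 3.54861555e-01,  9.34917020e-01, -1.85534178e-03],
       [ 3.57520760e-04, -2.12019657e-03, -9.99997688e-01]]), 'force': array([ 0.20630079, -0.74672329,  0.54280824]), 'moment': array([ 0.00370793,  0.00512836, -0.09082617]), 'opening': 1.0013135053655202}
top {'fx': 432.610884508953, 'fy': 432.610884508953, 'cx': 279.2217066809486, 'cy': 200.9313284236036, 'R': array([[-0.01863814, -0.99971621,  0.01483658],
       [-0.98832764,  0.01617771, -0.15148186],
       [ 0.15119884, -0.01748674, -0.98834868]]), 't': array([0.02636183, 0.46926969, 1.20662031])}
scene {'fx': 523.1191253059117, 'fy': 523.1191253059117, 'cx': 277.1334042350802, 'cy': 209.01924627400385, 'R': array([[-0.03174445,  0.99945926, -0.00857181],
       [ 0.74399819,  0.01790203, -0.66794178],
       [-0.66742714, -0.02758086, -0.74416417]]), 't': array([-0.00279158, -0.32248892,  1.64976604])}
```

View pics/top0.png

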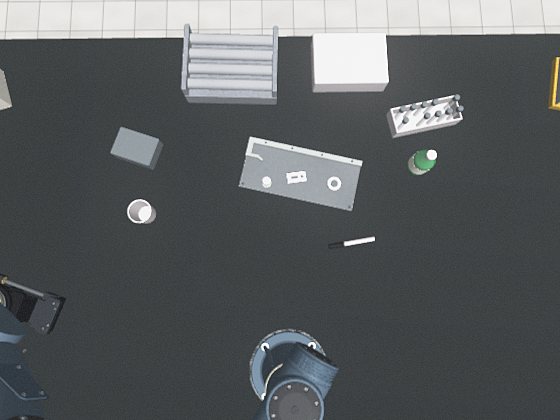

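View pics/scene0.png

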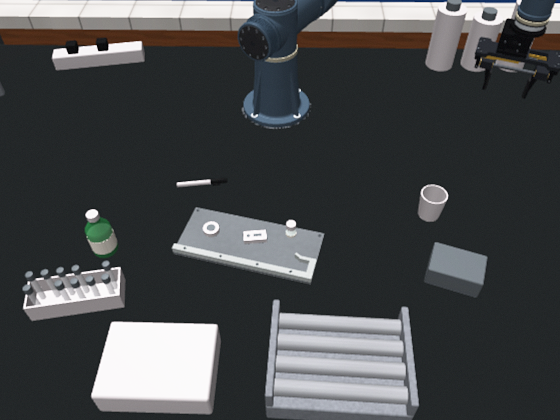

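The top view shows the plate around (248,137) to (353,209), with the cassette at (297,177), the puck at (334,184) and the vial at (267,182). The pocket is at upper left. The scene view agrees. I'll make a rough measurement, then bring the wrist camera over it.

```bash
cat > h.py <<'E'
from rig import bot
import cv2,numpy as np
def cast(c,px,z):
    px=np.atleast_2d(px).astype(float)
    d=np.c_[(px[:,0]-c["cx"])/c["fx"],(px[:,1]-c["cy"])/c["fy"],np.ones(len(px))]@c["R"]
    o=-c["R"].T@c["t"]; return o+d*((z-o[2])/d[:,2])[:,None]
def proj(c,X):
    q=np.atleast_2d(X)@c["R"].T+c["t"]; return np.c_[c["fx"]*q[:,0]/q[:,2]+c["cx"],c["fy"]*q[:,1]/q[:,2]+c["cy"]]
E
python3 - <<'E'
from h import *
c=bot.get_calibration("top"); np.set_printoptions(precision=4,suppress=True)
print(cast(c,[(239,187),(353,209),(362,165)],.01)); print(cast(c,[(297,177),(334,184)],.024)); print(cast(c,[(248,138),(362,161)],.024))
w=bot.get_calibration("wrist"); s=bot.read_state()
print("cam in tcp",s["tcp_rot"].T@(-w["R"].T@w["t"]-s["position"]),"\n",s["tcp_rot"].T@w["R"].T,w["fx"],w["cx"],w["cy"])
im=cv2.imread("pics/top0.png"); cv2.imwrite("pics/topcrop.png",cv2.resize(im[120:225,225:375],None,fx=5,fy=5,interpolation=cv2.INTER_CUBIC))
E
```

```text
[[ 0.517   0.1352  0.01  ]
 [ 0.4461 -0.198   0.01  ]
 [ 0.5778 -0.2308  0.01  ]]
[[ 0.5414 -0.0354  0.024 ]
 [ 0.5188 -0.143   0.024 ]]
[[ 0.6614  0.1069  0.024 ]
 [ 0.5865 -0.2284  0.024 ]]
cam in tcp [ 0.0788 -0.     -0.1626] 
 [[ 0.0013 -0.9582 -0.2862]
 [ 1.      0.001   0.0011]
 [-0.0008 -0.2862  0.9582]] 325.342388588745 280.32833644667943 211.42013426581067
```

Call:
{"method": "play_rows", "body": {"targets": [[0.75,0.0285,-0.053,-0.0015,0,0,0.0127],[0.75,0.0285,-0.053,-0.0015,0,0,0.0127],[0.75,0.0285,-0.053,-0.0015,0,0,0.0127],[0.75,0.0285,-0.053,-0.0015,0,0,0.0127],[0.75,0.0285,-0.053,-0.0015,0,0,0.0127],[0.75,0.0285,-0.053,-0.0015,0,0,0.0127],[0.75,0.0285,-0.053,-0.0015,0,0,0.0127],[0.75,0.0285,-0.053,-0.0015,0,0,0.0127],[0.75,0.0285,-0.053,-0.0015,0,0,0.0127],[0.75,0.0285,-0.053,-0.0015,0,0,0.0127],[0.75,0.0285,-0.053,-0.0015,0,0,0.0127],[0.75,0.0285,-0.053,-0.0015,0,0,0.0127]]}}

```text
time_s: 1.6
position: [0.5642, -0.0535, 0.2041]
tcp_rot: [[-0.978, 0.209, -0.001], [0.209, 0.978, 0.0], [0.001, 0.0, -1.0]]
force: [0.5, 1.4, 0.8]
opening: 0.253
```

Call:
{"method": "play_rows", "body": {"targets": [[0.75,0,0,0,0,0,0],[0.75,0,0,0,0,0,0],[0.75,0,0,0,0,0,0]]}}

```text
time_s: 1.98
position: [0.5626, -0.0502, 0.2043]
tcp_rot: [[-0.978, 0.207, -0.002], [0.207, 0.978, 0.001], [0.002, 0.0, -1.0]]
force: [0.1, 0.1, 1.0]
opening: 0.251
```

```bash
python3 - <<'E'
from h import *
s=bot.read_state(); print(s["time_s"],s["position"],s["tcp_rot"],s["opening"])
c=bot.get_calibration("wrist"); cv2.imwrite("pics/w1.png",bot.capture("wrist")); np.save("w1.npy",c,allow_pickle=True)
E
```

```text
1.975 [ 0.56264353 -0.05022502  0.20431581] [[-9.78246050e-01  2.07442270e-01 -1.53960363e-03]
 [ 2.07441426e-01  9.78247197e-01  6.90640354e-04]
 [ 1.64938094e-03  3.56238627e-04 -9.99998576e-01]] 0.2505358489048649
```

View pics/w1.png

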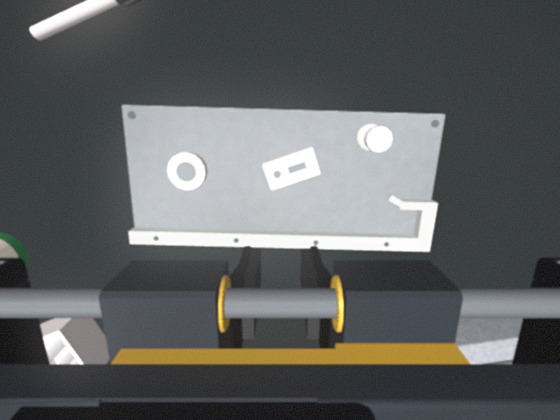

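Wrist view: puck at (187,171), cassette at (292,169) tilted about 17°, vial at (376,138), rail strip along rows 231-250 and pocket at (415,220).

```bash
cat >> h.py <<'E'
def plate(im,c):
    """plate pose from its near edge + side edges (z=.01) and the rail's outer top edge; returns origin, yaw(deg)"""
    g=cv2.cvtColor(im,cv2.COLOR_BGR2GRAY); m=(g>105).astype(np.uint8)
    m=cv2.morphologyEx(m,cv2.MORPH_OPEN,np.ones((3,3)));m[262:]=0
    n,l,st,ce=cv2.connectedComponentsWithStats(m); k=1+np.argmax(st[1:,4]); return (l==k).astype(np.uint8),st[k],g
E
python3 - <<'E'
from h import *
np.set_printoptions(precision=4,suppress=True)
c=np.load("w1.npy",allow_pickle=True).item(); im=cv2.imread("pics/w1.png"); m,st,g=plate(im,c); print(st)
def line(P): vx,vy,x,y=cv2.fitLine(P.astype(np.float32),cv2.DIST_HUBER,0,1e-4,1e-4).ravel(); return np.array([vx,vy]),np.array([x,y])
x0,y0,w,h,_=st
cols=np.arange(x0+20,x0+w-20,3)
near=np.array([(u,np.argmax(m[:,u])-.5) for u in cols if m[:,u].any()])
a=cast(c,near,.01)[:,:2]; d,p=line(a); yaw=np.degrees(np.arctan2(-d[0],d[1]))if d[1]>0 else np.degrees(np.arctan2(d[0],-d[1])); print("near",yaw,p)
far=np.array([(u,261.5-np.argmax(m[:262][::-1,u])) for u in cols if m[:,u].any()]);far=far[far[:,1]<258]
b=cast(c,far,.024)[:,:2]; d2,p2=line(b); print("far",np.degrees(np.arctan2(-d2[0],d2[1])),p2)
th=np.radians(yaw); ex=np.array([np.cos(th),np.sin(th)]); ey=np.array([-ex[1],ex[0]])
print("width",(b@ex).mean()-(a@ex).mean(), "xmid", ((b@ex).mean()+(a@ex).mean())/2)
rows=np.arange(120,190,3)
L=cast(c,np.array([(np.argmax(m[r])-.5,r) for r in rows]),.01)[:,:2]@ey; R=cast(c,np.array([(559.5-np.argmax(m[r][::-1]),r) for r in rows]),.01)[:,:2]@ey
print("L,R",L.mean(),L.std(),R.mean(),R.std(),"len",np.median(R)-np.median(L))
for r in (150,): print(g[205:256:1,290],g[205:256,200])
print(g[200:250,410],g[215,395:445]); print(g[130:200,292])
E
```

```text
[  121   104   325   149 43440]
near -13.480939 [ 0.4799 -0.0304]
far -13.449713 [ 0.6312 -0.0522]
width 0.1522418996841678 xmid 0.5498619066056227
L,R -0.08645300310181374 0.0003701480974931175 0.2544116086614981 0.00027200665677449404 len 0.3408533775830206
[195 195 199 198 196 198 196 195 197 198 198 194 195 196 197 196 198 196
 194 193 197 194 194 196 195 193 187 182 179 193 227 248 250 250 250 250
 249 249 249 250 250 251 242 165  86  78  79  83  79  84  82] [195 195 197 192 197 193 198 196 197 196 196 193 196 195 194 197 195 198
 195 195 198 195 198 194 192 186 192 219 243 251 251 250 251 251 250 250
 250 249 249 250 227 145  87  87  85  87  89  85  84  85  84]
[179 204 236 249 251 251 251 251 250 235 212 192 194 193 195 192 192 193
 193 193 198 195 198 197 198 196 194 192 193 196 195 190 195 193 187 189
 186 196 231 252 253 253 253 252 252 252 252 252 252 254] [194 193 192 196 196 195 192 195 196 195 192 193 196 196 192 192 193 191
 194 191 188 181 172 167 168 176 212 245 251 251 251 251 251 250 250 250
 251 251 252 250 232 137  68  61  60  67  66  66  63  65]
[197 196 197 196 200 198 200 197 199 200 201 197 197 200 198 199 199 199
 202 204 198 202 212 234 254 255 255 255 255 255 255 255 255 255 255 248
 214 196 195 192 194 196 230 254 255 255 255 255 255 255 255 255 255 247
 218 200 199 204 198 201 202 202 199 198 199 202 198 199 197 200]
```

```bash
cat >> h.py <<'E'
TH=np.radians(-13.47); EX=np.array([np.cos(TH),np.sin(TH)]); EY=np.array([-EX[1],EX[0]])
OX,OY=.5499,.084  # plate origin along EX, EY (camera-based)
def toP(X): X=np.atleast_2d(X)[:,:2]; return np.c_[X@EX-OX,X@EY-OY]*1000
def blobs(im,c,thr=225,rmax=262):
    g=cv2.cvtColor(im,cv2.COLOR_BGR2GRAY); m=(g>thr).astype(np.uint8); m[rmax:]=0
    for k in cv2.findContours(m,cv2.RETR_EXTERNAL,cv2.CHAIN_APPROX_NONE)[0]:
        if cv2.contourArea(k)<300: continue
        P=toP(cast(c,k.reshape(-1,2),.024)).astype(np.float32); r=cv2.minAreaRect(P)
        print("ctr",np.round(r[0],1),"size",np.round(r[1],1),"ang",round(r[2],1),"box",np.round(cv2.boxPoints(r),1).tolist())
E
python3 - <<'E'
from h import *
c=np.load("w1.npy",allow_pickle=True).item(); im=cv2.imread("pics/w1.png"); blobs(im,c)
print("rail edge", toP(cast(c,[(290,234.3),(200,231.8)],.024)),"stop",toP(cast(c,[(421,215)],.024)))
s=bot.read_state(); print("tcp",toP(s["position"]),toP(s["position"]+.1*s["tcp_rot"][:,1])-toP(s["position"]))
print("EX",EX,"EY",EY)
E
```

```text
ctr [43.1  0.1] size [340.1  63.2] ang 90.0 box [[11.5, -169.89999389648438], [74.69999694824219, -169.89999389648438], [74.69999694824219, 170.10000610351562], [11.5, 170.10000610351562]]
ctr [  -9.3 -102.5] size [39.8 40. ] ang 44.6 box [[-37.5, -102.19999694824219], [-9.399999618530273, -130.6999969482422], [18.899999618530273, -102.80000305175781], [-9.199999809265137, -74.30000305175781]]
ctr [-15.1   9.2] size [31.2 57. ] ang 20.3 box [[-39.599998474121094, 30.5], [-19.799999237060547, -22.899999618530273], [9.5, -12.100000381469727], [-10.399999618530273, 41.400001525878906]]
ctr [-49.4  94.3] size [36.8 26.4] ang 79.7 box [[-65.5999984741211, 78.5999984741211], [-39.70000076293945, 73.80000305175781], [-33.099998474121094, 110.0], [-59.0, 114.69999694824219]]
ctr [-154.4 -201.8] size [ 8.7 85.8] ang 21.8 box [[-174.3000030517578, -163.5], [-142.5, -243.1999969482422], [-134.39999389648438, -240.0], [-166.3000030517578, -160.3000030517578]]
rail edge [[ 58.8195306   10.87039343]
 [ 58.5745248  -90.04656334]] stop [[ 32.20562404 154.62977811]]
tcp [[ 9.15472231 -1.69116734]] [[-2.64450051 99.96502382]]
EX [ 0.97249202 -0.2329362 ] EY [0.2329362  0.97249202]
```

Call:
{"method": "play_rows", "body": {"targets": [[0.75,-0.032,0.015,0,0,0,-0.0132],[0.75,-0.032,0.015,0,0,0,-0.0132],[0.75,0,0,-0.045,0,0,0],[0.75,0,0,-0.045,0,0,0],[0.75,0,0,-0.045,0,0,0],[0.75,0,0,-0.03,0,0,0],[0.75,0,0,-0.015,0,0,0],[0.75,0,0,-0.008,0,0,0],[0.75,0,0,0,0,0,0]]}}

```text
time_s: 3.15
position: [0.5001, -0.0215, 0.0169]
tcp_rot: [[-0.972, 0.234, 0.001], [0.234, 0.972, -0.0], [-0.001, -0.0, -1.0]]
force: [-0.7, -0.1, -0.2]
opening: 0.252
```

```bash
python3 - <<'E'
from h import *
s=bot.read_state(); print(s["time_s"],s["position"],s["force"],"tcp",toP(s["position"]),toP(s["position"]+.1*s["tcp_rot"][:,1])-toP(s["position"]),s["opening"])
c=bot.get_calibration("wrist"); im=bot.capture("wrist");cv2.imwrite("pics/w2.png",im)
E
```

```text
3.15 [ 0.50007747 -0.02149432  0.01690286] [-0.70637235 -0.1312904  -0.18685568] tcp [[-58.57184657  11.58309281]] [[ 0.12042073 99.99992748]] 0.2524387915218259
```

View pics/w2.png

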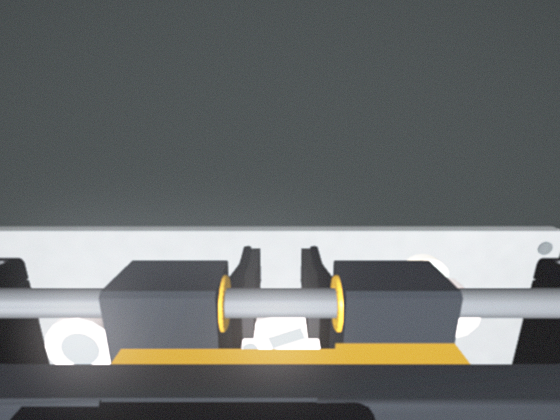

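Call:
{"method": "play_rows", "body": {"targets": [[0.75,0.001,0.004,-0.0025,0,0,0],[0.75,0.0058,-0.0014,0,0,0,0],[0.75,0.0058,-0.0014,0,0,0,0],[0.75,0.0058,-0.0014,0,0,0,0],[0.75,0.0058,-0.0014,0,0,0,0],[0.75,0.0058,-0.0014,0,0,0,0],[0.75,0.0058,-0.0014,0,0,0,0],[0.75,0.0058,-0.0014,0,0,0,0]]}}

```text
time_s: 4.2
position: [0.5415, -0.0276, 0.014]
tcp_rot: [[-0.972, 0.235, -0.0], [0.235, 0.972, 0.0], [0.0, -0.0, -1.0]]
force: [-0.1, 0.2, 1.4]
opening: 0.251
```

```bash
python3 - <<'E'
from h import *
s=bot.read_state(); print(s["time_s"],s["position"],s["force"],"tcp",toP(s["position"]))
im=bot.capture("scene"); c=bot.get_calibration("scene")
u,v=proj(c,[.55,-.03,.02])[0].astype(int); print(u,v)
cv2.imwrite("pics/s2.png",cv2.resize(im[v-50:v+55,u-75:u+75],None,fx=5,fy=5,interpolation=cv2.INTER_CUBIC))
E
```

```text
4.2 [ 0.54153714 -0.02755684  0.01400206] [-0.07081955  0.24219483  1.42840035] tcp [[-16.84047118  15.3447968 ]]
256 239
```

View pics/s2.png

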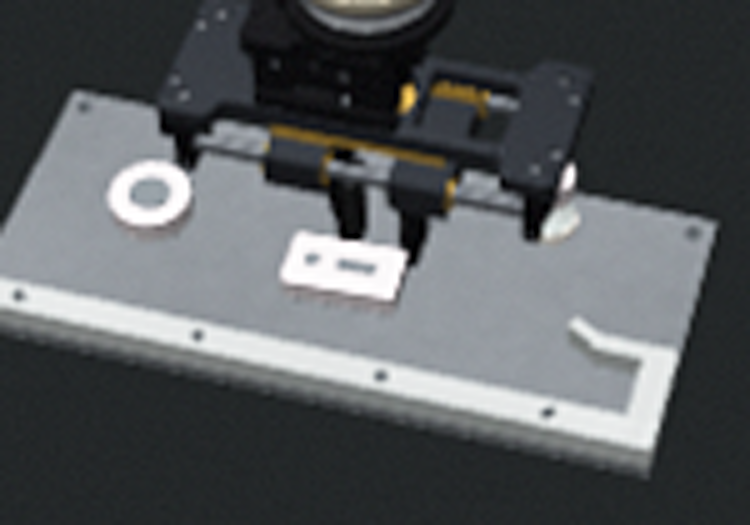

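The cassette has turned nearly parallel to the rail, but its centre sits about 14 mm to the -y side of the fingers. I'll back off, recentre and push on.

Call:
{"method": "play_rows", "body": {"targets": [[0.75,-0.0049,0.0012,0,0,0,0],[0.75,-0.003,-0.0126,0,0,0,0],[0.75,0.0058,-0.0014,0,0,0,0],[0.75,0.0058,-0.0014,0,0,0,0],[0.75,0.0058,-0.0014,0,0,0,0],[0.75,0.0058,-0.0014,0,0,0,0],[0.75,0.0058,-0.0014,0,0,0,0],[0.75,0.0058,-0.0014,0,0,0,0],[0.75,0,0,0,0,0,0]]}}

```text
time_s: 5.38
position: [0.5694, -0.0476, 0.0141]
tcp_rot: [[-0.972, 0.235, 0.002], [0.235, 0.972, -0.0], [-0.002, -0.0, -1.0]]
force: [0.1, 0.1, 0.1]
opening: 0.254
```

Call:
{"method": "play_rows", "body": {"targets": [[0.75,0.0019,-0.0005,0,0,0,0],[0.75,0.0019,-0.0005,0,0,0,0],[0.75,0,0,0,0,0,0]]}}

```text
time_s: 5.75
position: [0.5723, -0.0484, 0.0141]
tcp_rot: [[-0.972, 0.235, 0.0], [0.235, 0.972, -0.0], [-0.0, -0.0, -1.0]]
force: [0.1, 0.1, 0.3]
opening: 0.247
```

```bash
python3 - <<'E'
from h import *
s=bot.read_state(); print(s["time_s"],s["position"],s["force"],"tcp",toP(s["position"]))
E
```

```text
5.75 [ 0.57225453 -0.0483536   0.01405273] [0.10269886 0.06388719 0.33525479] tcp [[17.87627083  2.27530233]]
```

Call:
{"method": "play_rows", "body": {"targets": [[0.75,0.001,-0.0002,0,0,0,0],[0.75,0.001,-0.0002,0,0,0,0],[0.75,0,0,0,0,0,0]]}}

```text
time_s: 6.12
position: [0.5729, -0.0484, 0.014]
tcp_rot: [[-0.972, 0.234, -0.002], [0.234, 0.972, 0.001], [0.003, -0.0, -1.0]]
force: [-3.4, 0.4, 2.7]
opening: 0.252
```

Call:
{"method": "play_rows", "body": {"targets": [[0.75,0.001,-0.0002,0,0,0,0],[0.75,0,0,0,0,0,0]]}}

```text
time_s: 6.38
position: [0.573, -0.0484, 0.0139]
tcp_rot: [[-0.972, 0.234, -0.004], [0.234, 0.972, 0.001], [0.005, -0.0, -1.0]]
force: [-6.3, -0.3, 4.0]
opening: 0.251
```

Call:
{"method": "play_rows", "body": {"targets": [[0.75,0.001,-0.0002,0,0,0,0],[0.75,0,0,0,0,0,0]]}}

```text
time_s: 6.62
position: [0.573, -0.0484, 0.0139]
tcp_rot: [[-0.972, 0.234, -0.007], [0.234, 0.972, 0.001], [0.007, -0.0, -1.0]]
force: [-7.5, 0.9, 4.8]
opening: 0.25
```

Call:
{"method": "play_rows", "body": {"targets": [[0.75,-0.0097,0.0023,0,0,0,0],[0.75,-0.0097,0.0023,0,0,0,0],[1,0,0,0.03,0,0,0],[1,0.005,0,0.05,0,0,0],[1,0.005,0,0.05,0,0,0],[1,0,0,0.05,0,0,0],[1,0,0,0.01,0,0,0],[1,0,0,0,0,0,0],[1,0,0,0,0,0,0]]}}

```text
time_s: 7.75
position: [0.5654, -0.0442, 0.2023]
tcp_rot: [[-0.972, 0.235, -0.003], [0.235, 0.972, 0.001], [0.003, 0.0, -1.0]]
force: [0.5, -0.4, 0.3]
opening: 0.008
```

```bash
python3 - <<'E'
from h import *
s=bot.read_state(); print(s["time_s"],s["position"],s["force"],"tcp",toP(s["position"]),s["opening"],toP(s["position"]+.1*s["tcp_rot"][:,1])-toP(s["position"]))
c=bot.get_calibration("wrist"); im=bot.capture("wrist");np.save("w3.npy",c,allow_pickle=True);cv2.imwrite("pics/w3.png",im); blobs(im,c,rmax=270)
cv2.imwrite("pics/w3c.png",cv2.resize(im[80:290,120:460],(800,494),interpolation=cv2.INTER_CUBIC))
E
```

```text
7.75 [ 0.56542862 -0.04416119  0.20226112] [ 0.45415654 -0.4432494   0.33951414] tcp [[10.26156284  4.76239071]] 0.00821572991538864 [[ 0.18175613 99.99983265]]
ctr [43.3  0.1] size [340.   62.6] ang 90.0 box [[11.800000190734863, -169.89999389648438], [74.4000015258789, -170.0], [74.69999694824219, 170.10000610351562], [12.100000381469727, 170.10000610351562]]
ctr [  -9.4 -102.4] size [39.5 40. ] ang 42.1 box [[-37.5, -100.80000305175781], [-10.600000381469727, -130.5], [18.700000762939453, -104.0], [-8.100000381469727, -74.30000305175781]]
ctr [-49.5  93.9] size [35.5 26.4] ang 79.2 box [[-65.80000305175781, 78.9000015258789], [-39.79999923706055, 73.9000015258789], [-33.20000076293945, 108.9000015258789], [-59.099998474121094, 113.80000305175781]]
ctr [-154.4 -201. ] size [ 8.4 86.3] ang 22.1 box [[-174.60000610351562, -162.60000610351562], [-142.0, -242.5], [-134.3000030517578, -239.39999389648438], [-166.8000030517578, -159.5]]
```

View pics/w3c.png

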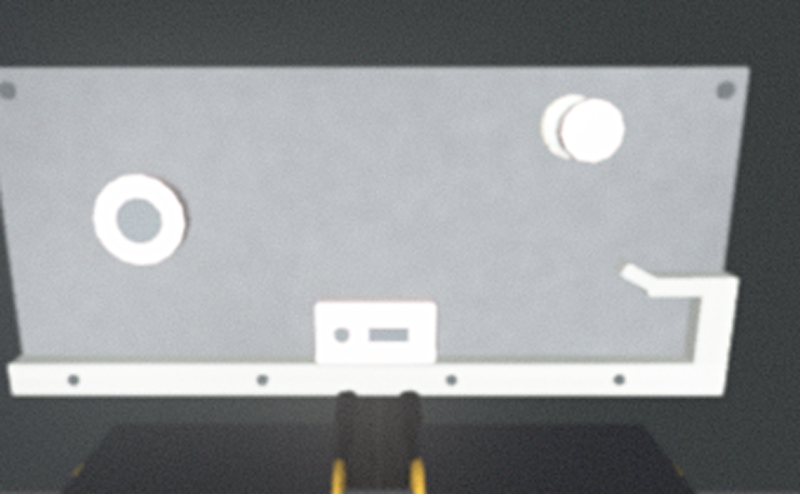

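The cassette lies flat against the rail at crop (376,332). The puck and vial haven't moved. Next I measure its near face and rear end.

```bash
python3 - <<'E'
from h import *
c=np.load("w3.npy",allow_pickle=True).item(); g=cv2.cvtColor(cv2.imread("pics/w3.png"),cv2.COLOR_BGR2GRAY)
sub=((g>225)[205:233,235:330])
print([(r+205,235+int(np.argmax(sub[r])),329-int(np.argmax(sub[r][::-1]))) for r in range(0,28,3) if sub[r].any()])
top=[(u,int(np.argmax(g[190:240,u]>225))+190) for u in (258,270,280,290,301)]; print(top, toP(cast(c,top,.024)).round(1).tolist())
print(toP(cast(c,[(253.5,220),(306,220)],.024)).round(1))
E
```

```text
[(208, 256, 302), (211, 254, 304), (214, 254, 304), (217, 254, 304), (220, 254, 304), (223, 254, 304), (226, 254, 304), (229, 254, 304), (232, 254, 304)]
[(258, 208), (270, 208), (280, 208), (290, 208), (301, 208)] [[28.7, -19.2], [28.8, -6.1], [28.8, 4.8], [28.8, 15.7], [28.8, 27.7]]
[[ 42.5 -24.4]
 [ 42.5  33.4]]
```

Call:
{"method": "play_rows", "body": {"targets": [[1,0.0088,-0.0313,0,0,0,0],[1,0.0088,-0.0313,0,0,0,0],[1,0,0,-0.045,0,0,0],[1,0,0,-0.045,0,0,0],[1,0,0,-0.045,0,0,0],[1,0,0,-0.03,0,0,0],[1,0,0,-0.015,0,0,0],[1,0,0,-0.008,0,0,0],[1,0,0,0,0,0,0]]}}

```text
time_s: 8.93
position: [0.5844, -0.1071, 0.016]
tcp_rot: [[-0.972, 0.235, 0.0], [0.235, 0.972, -0.0], [-0.0, -0.0, -1.0]]
force: [0.2, 0.5, -0.2]
opening: 0.007
```

```bash
python3 - <<'E'
from h import *
s=bot.read_state(); print(s["time_s"],s["position"],s["force"],"tcp",toP(s["position"]),s["opening"],toP(s["position"]+.1*s["tcp_rot"][:,1])-toP(s["position"]))
im=bot.capture("scene"); u,v=256,239
cv2.imwrite("pics/s3.png",cv2.resize(im[v-50:v+55,u-85:u+75],None,fx=5,fy=5,interpolation=cv2.INTER_CUBIC))
E
```

```text
8.925 [ 0.58441712 -0.10712781  0.01602363] [ 0.1605858   0.53023597 -0.19845111] tcp [[ 43.39492916 -52.04903244]] 0.007413100011927538 [[ 0.16880176 99.99985753]]
```

View pics/s3.png

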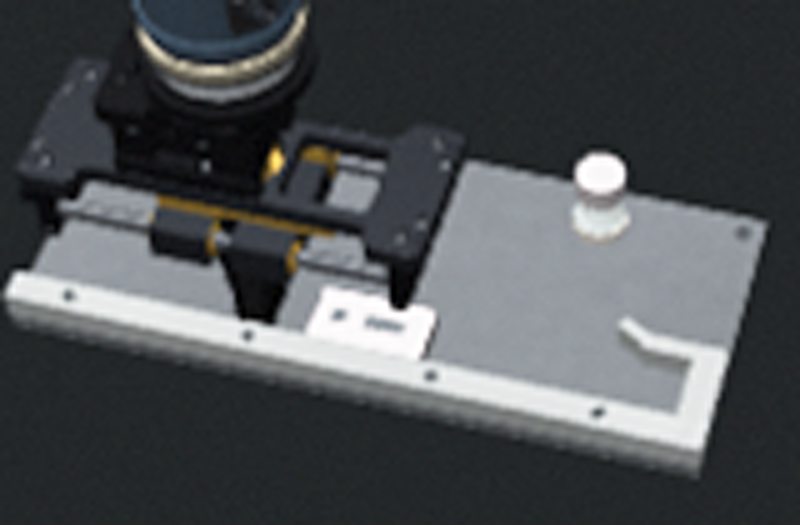

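Call:
{"method": "play_rows", "body": {"targets": [[1,0,0,-0.002,0,0,0],[1,0.0015,0.0058,0,0,0,0],[1,0.0015,0.0058,0,0,0,0],[1,0.0015,0.0058,0,0,0,0],[1,0.0015,0.0058,0,0,0,0],[1,0.0015,0.0058,0,0,0,0],[1,0.0015,0.0058,0,0,0,0],[1,0.0015,0.0058,0,0,0,0],[1,0.0015,0.0058,0,0,0,0],[1,0.0015,0.0058,0,0,0,0],[1,0.0015,0.0058,0,0,0,0]]}}

```text
time_s: 10.35
position: [0.5991, -0.0486, 0.0139]
tcp_rot: [[-0.972, 0.235, -0.0], [0.235, 0.972, 0.0], [0.0, 0.0, -1.0]]
force: [-0.8, -0.1, 0.0]
opening: 0.008
```

```bash
python3 - <<'E'
from h import *
s=bot.read_state(); print(s["time_s"],s["position"],s["force"],"tcp",toP(s["position"]))
im=bot.capture("scene"); u,v=256,239
cv2.imwrite("pics/s4.png",cv2.resize(im[v-50:v+55,u-85:u+75],None,fx=5,fy=5,interpolation=cv2.INTER_CUBIC))
E
```

```text
10.35 [ 0.59914106 -0.0486097   0.0139301 ] [-0.82559779 -0.12442333  0.02596632] tcp [[44.08286073  8.28909765]]
```

View pics/s4.png

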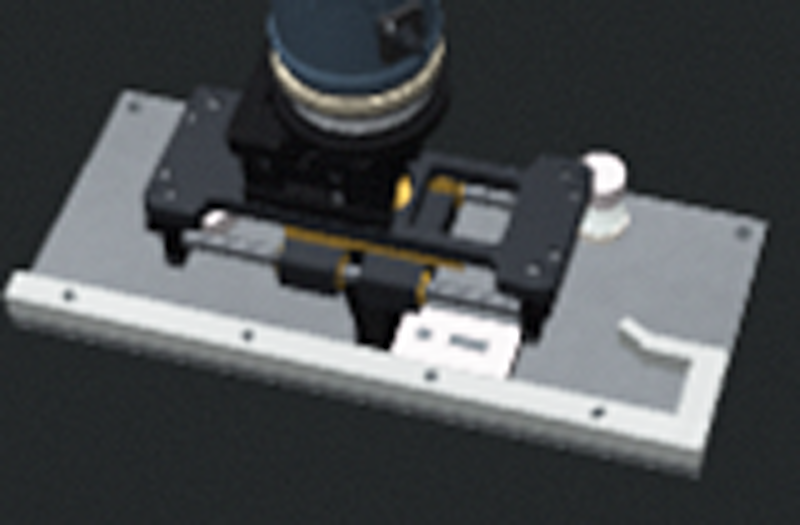

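The cassette is sliding along the rail and still flush (front end near (515,350)). I'll carry on.

Call:
{"method": "play_rows", "body": {"targets": [[1,0.0015,0.0058,0,0,0,0],[1,0.0015,0.0058,0,0,0,0],[1,0.0015,0.0058,0,0,0,0],[1,0.0015,0.0058,0,0,0,0],[1,0.0015,0.0058,0,0,0,0],[1,0.0015,0.0058,0,0,0,0],[1,0.0015,0.0058,0,0,0,0],[1,0.0015,0.0058,0,0,0,0],[1,0.0015,0.0058,0,0,0,0],[1,0.0015,0.0058,0,0,0,0],[1,0.0015,0.0058,0,0,0,0]]}}

```text
time_s: 11.78
position: [0.6157, 0.0151, 0.0141]
tcp_rot: [[-0.972, 0.235, -0.0], [0.235, 0.972, -0.0], [0.0, -0.0, -1.0]]
force: [-1.5, -1.1, 0.7]
opening: 0.007
```

Call:
{"method": "play_rows", "body": {"targets": [[1,0.0007,0.0029,0,0,0,0],[1,0.0005,0.0019,0,0,0,0],[1,0,0,0,0,0,0]]}}

```text
time_s: 12.15
position: [0.6174, 0.0197, 0.0141]
tcp_rot: [[-0.972, 0.235, 0.001], [0.235, 0.972, 0.0], [-0.001, 0.0, -1.0]]
force: [0.6, 0.0, -0.4]
opening: 0.004
```

```bash
python3 - <<'E'
from h import *
s=bot.read_state(); print(s["time_s"],s["position"],s["force"],"tcp",toP(s["position"]))
E
```

```text
12.15 [0.61741968 0.01967374 0.0141014 ] [ 0.60737888  0.02219178 -0.36993959] tcp [[45.95298742 78.95194577]]
```

Call:
{"method": "play_rows", "body": {"targets": [[1,0.0007,0.0029,0,0,0,0],[1,0.0005,0.0019,0,0,0,0],[1,0.0005,0.0019,0,0,0,0],[1,0,0,0,0,0,0]]}}

```text
time_s: 12.65
position: [0.6188, 0.0265, 0.0141]
tcp_rot: [[-0.972, 0.235, 0.0], [0.235, 0.972, 0.0], [-0.0, 0.0, -1.0]]
force: [-0.3, -0.1, -0.4]
opening: 0.0
```

Call:
{"method": "play_rows", "body": {"targets": [[1,0.0002,0.001,0,0,0,0],[1,0.0002,0.001,0,0,0,0],[1,0,0,0,0,0,0]]}}

```text
time_s: 13.02
position: [0.6191, 0.0283, 0.014]
tcp_rot: [[-0.972, 0.235, 0.0], [0.235, 0.972, 0.0], [0.0, 0.0, -1.0]]
force: [-0.9, -0.1, -0.3]
opening: 0.006
```

Call:
{"method": "play_rows", "body": {"targets": [[1,0.0002,0.001,0,0,0,0],[1,0.0002,0.001,0,0,0,0],[1,0,0,0,0,0,0]]}}

```text
time_s: 13.4
position: [0.6194, 0.0299, 0.014]
tcp_rot: [[-0.972, 0.234, -0.0], [0.234, 0.972, -0.0], [-0.0, -0.001, -1.0]]
force: [-0.5, -2.6, 0.4]
opening: 0.007
```

Call:
{"method": "play_rows", "body": {"targets": [[1,0.0002,0.001,0,0,0,0],[1,0.0002,0.001,0,0,0,0],[1,0,0,0,0,0,0]]}}

```text
time_s: 13.78
position: [0.6195, 0.03, 0.0141]
tcp_rot: [[-0.972, 0.233, -0.001], [0.233, 0.972, -0.003], [0.0, -0.003, -1.0]]
force: [-1.8, -9.2, 0.9]
opening: 0.007
```

Call:
{"method": "play_rows", "body": {"targets": [[1,-0.0023,-0.0097,0,0,0,0],[1,-0.0046,-0.0195,0,0,0,0],[1,0,0,0.03,0,0,0],[1,-0.014,0,0.045,0,0,0],[1,-0.014,0,0.045,0,0,0],[1,-0.014,0,0.045,0,0,0],[1,0,0,0.02,0,0,0],[1,0,0,0,0,0,0],[1,0,0,0,0,0,0]]}}

```text
time_s: 14.9
position: [0.5702, 0.0027, 0.198]
tcp_rot: [[-0.972, 0.235, -0.002], [0.235, 0.972, 0.001], [0.002, 0.0, -1.0]]
force: [0.2, 0.3, 0.9]
opening: 0.001
```

```bash
python3 - <<'E'
from h import *
s=bot.read_state(); print(s["time_s"],s["position"],"tcp",toP(s["position"]))
c=bot.get_calibration("wrist"); im=bot.capture("wrist");np.save("w5.npy",c,allow_pickle=True);cv2.imwrite("pics/w5.png",im); blobs(im,c,rmax=270)
cv2.imwrite("pics/w5c.png",cv2.resize(im[100:280,240:480],(800,600),interpolation=cv2.INTER_CUBIC))
E
```

```text
14.9 [0.57019968 0.00272255 0.19802824] tcp [[ 3.98045644 51.46780967]]
ctr [42.8  0.1] size [339.9  62.5] ang 89.9 box [[11.300000190734863, -169.8000030517578], [73.80000305175781, -169.89999389648438], [74.19999694824219, 170.0], [11.699999809265137, 170.0]]
ctr [  -9.4 -102.6] size [40.1 39.3] ang 89.9 box [[-29.100000381469727, -122.5999984741211], [10.300000190734863, -122.69999694824219], [10.300000190734863, -82.5999984741211], [-29.0, -82.5]]
ctr [-49.4  92.1] size [31.1 27.3] ang 45.9 box [[-70.0, 90.5], [-50.5, 71.5], [-28.799999237060547, 93.80000305175781], [-48.400001525878906, 112.80000305175781]]
ctr [-160.7 -184.5] size [ 8.5 54.7] ang 22.0 box [[-174.89999389648438, -160.6999969482422], [-154.39999389648438, -211.5], [-146.5, -208.3000030517578], [-167.0, -157.5]]
```

View pics/w5c.png

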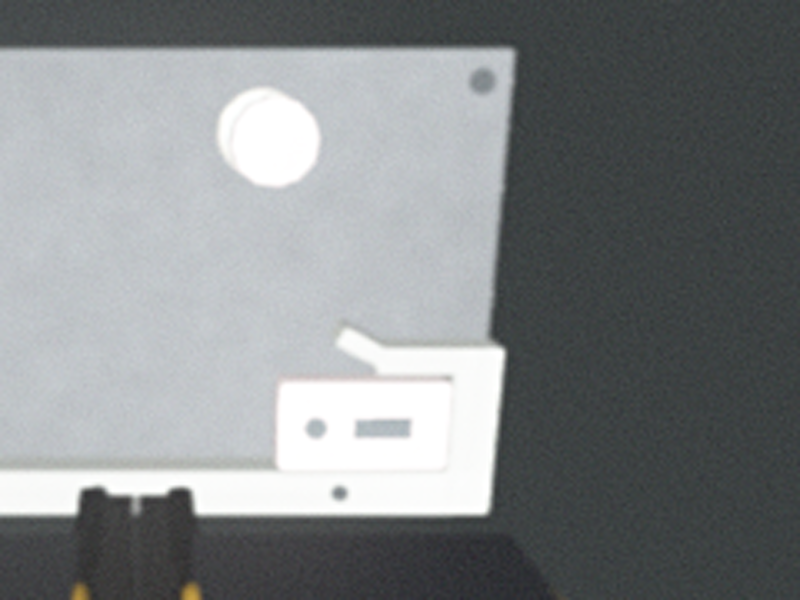

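The cassette appears home in the corner at crop (363,425), touching both the rail and the stop. I'll check it numerically.

```bash
python3 - <<'E'
from h import *
c=np.load("w5.npy",allow_pickle=True).item(); g=cv2.cvtColor(cv2.imread("pics/w5.png"),cv2.COLOR_BGR2GRAY).astype(float)
def edge(v,t=222): i=int(np.argmax(v>t)); return i-1+(t-v[i-1])/(v[i]-v[i-1])
near=[(u,edge(g[200:235,u])+200) for u in range(327,348,3)]; rear=[(edge(g[r,300:340])+300,r) for r in range(218,236,3)]
N=toP(cast(c,near,.024));R=toP(cast(c,rear,.024)); print("near x",N[:,0].round(2),"rear y",R[:,1].round(2))
rl=[(u,edge(g[225:250,u])+225) for u in range(240,262,5)]; print("rail x",toP(cast(c,rl,.024))[:,0].round(2))
st=toP(cast(c,[(240+451*.3,100+430*.3)],.024)); print("stop y",st)
E
```

```text
near x [28.06 27.96 27.93 27.95 28.02 13.04 20.79] rear y [97.97 97.76 97.77 97.92 98.01 98.17]
rail x [59.44 59.43 59.46 59.5  59.45]
stop y [[ 45.63680185 156.04678082]]
```

```bash
python3 -c "
from rig import bot
print(bot.hand_in())"
```

```text
the job is handed in; nothing more can be done
None
```

The cassette sits in the corner pocket, against both the rail and the end stop, and I handed the job in at about 15 s of the 64 s. I pushed it flat onto the rail with two fingertips at plate y ≈ 5 mm, well before the pocket. Then I slid it along the rail with the fingers closed.

**Contact:** the wrist force rose to about 7.5 N at the rail and 9 N at the end stop, and the fingers stopped advancing both times.

**Last wrist picture:**
- **Cassette:** it lies parallel to the rail and touches both walls. Its rear end measured at y ≈ 98 mm, where 99 mm is nominal.
- **Disagreement:** its near face measured at x ≈ 28 mm, where 30 mm is nominal. The rail edge itself read 59.4 mm rather than 60 mm. The near face read about the same right after it was pressed onto the rail, so I put the difference down to camera calibration and edge blur rather than a gap.
- **Other items:** the puck is within 0.2 mm of where it started. The vial looked unmoved, but I did not measure it precisely. No move went near the reagent bottle, beaker, tip box or marker, and I did not measure those at the end.

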